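# Close the storage tin and try it under the shelf-height gauge

## Robot

A 6-joint arm with a two-finger parallel gripper is mounted at the origin on the work surface. World frame = base frame: x ahead of the robot, y to its left, z up, the work surface at z = 0. Lengths are in m, angles in rad, forces in N, time in s.
With the tool pointing down it reaches from about 0.35 to 0.775 m from the base axis. Payload 5.5 kg.
Tool frame: the origin (TCP) lies midway between the tips of the shut fingers; the grasp point (between the pads) lies 19 mm behind it; z points along the fingers, y is the direction in which the jaws open and shut (so a half turn about z gives the same grasp; the last joint's range is limited). The gripper opens to 85 mm and grips with 20 to 120 N. Pads are 22 mm wide; open, the fingers measure 114 mm over their backs; the gripper's body (76 mm by 85 mm) begins 54 mm behind the grasp point. The pads swing forward as they close: fully open they stand 13 mm farther back than shut.
Start: joints at [1.087, 0.313, 0.046, 1.304, 0, 1.431], TCP at [0.194, 0.541, 0.231] pointing down, gripper open.
Joint ranges: [-2.76, 2.76], [-0.86, 1.69], [-1.03, 1.26], [-2.2, 2.34], [-1.47, 1.5], [-3.14, 3.14]. Speed limits (rad/s): [2.57, 2.57, 3.14, 3.14, 3.14, 3.14].

## Interface

Orientations are given as a unit quaternion [w, x, y, z].
In Python, from workcell import env gives the robot as it stands.
- The arm moves only by the shell command python3 -m creep 'ROWS' [OPENING] [FORCE]. ROWS is JSON, a list of rows, each a list of 6 numbers: the shift along the tool's x, y, z in m, then the turn, a rotation vector about the tool's x, y, z in degrees. A call has exactly 8 rows; each row is the pose to reach, as a shift and turn from the pose commanded when the call began, along the tool's axes at that moment; what a row does not reach only later rows make up. A row lasts 1/10 s, in which the tool goes at most 50 mm and 8.59 degrees, less where a joint would pass 70% of its speed; a pose out of reach is approached as far as the arm can. A call with a gripper value outside its range is refused whole. OPENING is the finger opening in m, from 0 to 0.0854, set as the call begins (- or left out, the last holds). The fingers move at their own pace and stop on an object; FORCE is the grip in N (left out, the last holds). Time passes only in rows, so rows that repeat a pose let the fingers close, or fill a call up. It gives the time, the measured TCP pose, the force and the opening at its end, in the units of the state.
- env.get_state(): the state, without advancing time (a new reading comes with each control period).
- env.read_camera(name): name is "scene" or "top"; returns (picture, depth): 420x560x3 uint8, blue, green, red; 420x560 float32, m along the optical axis (not along the pixel's ray), 0 where there is no reading.
- env.camera_params(name): a dict with "fx", "fy", "cx", "cy" (pixels), "k1" (the pictures are not rectified: a ray, as slopes to the right and down, at radius r is drawn at 1 + k1 r^2 times it, then the intrinsics apply), "position" and "orientation" of the camera in the world. Camera axes: x right, y up, looking along -z (the intrinsics and any distortion apply to the point x, -y, -z); pixel columns grow to the right and rows downward; lengths in m; the calibration is good to about 2 mm. A picture is of the moment at which its call begins. camera_params takes no time and is no camera call.
- env.hand_in(): hands the job in, once; it reports no verdict.
The state is a dict: "clock": time; "joint_pos": joint angles; "qvel": joint speeds; "tau": joint torques, N m; "tcp_pos": TCP position; "orientation": TCP orientation; "wrist_force": force on the tool from outside, world axes, zero at the start; "ft_torque": the same for the moment, N m; "finger_gap": finger opening in m.
Only numpy, scipy, OpenCV 4.12 (cv2) and the standard library are available. Lean on these libraries where they do the work, as an engineer would, in place of code of your own. Each camera call takes 0.05 s, during which the arm holds its last target. There are 200 camera calls.

## Task

The storage tin's lid is not fully on: press it fully down, carefully so as not to dent it, then push the tin between the guides and under the fixed bridge bar of the shelf-height gauge until its end touches the buffer on the stop, and press it lightly there for about a second. Never force the tin against the gauge. Leave it upright under the bar, home against the buffer with the lid fully on, and leave everything else on the counter where it stands.

Things in the scene. Friction and masses are not known exactly. Their poses are not given: they have to be found in the camera images.
- tin: Plain metal rectangular tin standing loose on the counter: 110 long (its x) x 62 wide (its y), the body 60 high, 76 mm with the lid fully on, 0.35 to 0.75 kg. Origin: centre of its underside; z up. Both ends are alike: it may enter the gauge either way round. If gripped, grip it across its 62 mm width, low, below the lid.
- lid: Flat metal lid carried by the tin, 110 x 62 x 16 mm. Origin: centre of its underside, 60 mm above the tin's underside when fully on; its flat top is 16 mm higher. At the start it stands 4.5 to 10 mm proud. It goes straight down against about 7 N of steady friction and stops hard when home. Thin sheet: pressing it with more than about 50 N dents it.
- gauge: Fixed wooden gauge screwed to the counter, without a floor: the tin slides on the counter between two guides 14 mm high, 68 mm apart, from x = -60 to +60 mm, flaring to about 88 mm apart at x = -88 mm. Origin: on the counter, midway between the posts, under the bar; x is the push direction (to the stop), z up. It must not feel more than about 25 N from the tin.
- stop: The gauge's wooden stop, a fixed cross-piece 14 mm thick, 94 wide, 30 high beyond the bar. Same origin and axes as the gauge; its face lies at x = +50 mm. From it a firm, round steel buffer screw, 20 mm across, 17 mm up, stands out towards the tin by 1 to 9 mm, set differently each time and not measured: feel for it. The home tin touches the buffer: its centre is then at x = -6 to -14 mm.
- bar (a point): Middle of the underside of the gauge's dark steel bridge bar, 79 mm above the counter. The bar is 20 mm thick along the push, 100 mm across and 16 mm high (top at 95 mm); its two wooden posts are equally high and 72 mm apart inside.
- panel: The raised flat middle of the lid's top, 102 x 54 mm, 2 mm above the lid's rim; it moves with the lid and has the lid's origin, its top 16 mm above that. Press the lid here, with no more than about 50 N.
- cutter: Steel ring cutter, 60 mm across, 30 mm high, beside the gauge; origin centre of underside. Leave alone.
- spice_jar: Amber glass jar, 42 mm across, 62 mm high, on the robot's side of the gauge; origin centre of underside. Leave alone.
- jelly_mould: Copper mould, 72 mm across, 42 mm high, beside the tin; origin centre of underside. Leave alone.
- mug: White mug, 76 mm across, 85 mm high, far side of the counter; origin centre of underside. Leave alone.
- bowl: Glass bowl, 110 mm across, 55 mm high, far side of the counter; origin centre of underside. Leave alone.
- spoon: Wooden spoon lying along its x, right side of the counter. Leave alone.
- bottle: Amber bottle, 56 mm across, 150 mm high, left side of the counter; origin centre of underside. Leave alone.
Things that resemble listed ones, but are neither listed nor needed, are in the scene too. Leave any green or pink look-alike of the tin alone.

How it is judged:
By the outcome, as a careful person would: the job done as asked, in the order asked, and still so for the second after the job is handed in, with the robot touching nothing.
It also fails if it takes over 72 s, if anything falls off the work surface, if the arm or the gripper's body presses on something with over 40 N, if the wrist force passes 120 N, or if a joint passes its speed limit or range.

## Working session

There is one attempt and no reset: what is moved stays moved. The work goes in short steps, Python scripts to look and compute and a shell command to move; the robot and the scene stay as the last step left them, time stands still between calls to the robot, and variables do not carry over. Pictures are saved under pics/ and viewed, about 8 in all and at most 12, crops included, and the job is handed in when it is done.

```bash
mkdir -p pics; ls
cat > h.py <<'E'
import numpy as np, cv2
from workcell import env
from scipy.spatial.transform import Rotation as R
def rot(q): return R.from_quat([q[1],q[2],q[3],q[0]]).as_matrix()
def cloud(name):
    im,d=env.read_camera(name); p=env.camera_params(name)
    v,u=np.mgrid[0:420,0:560]
    K=np.array([[p['fx'],0,p['cx']],[0,p['fy'],p['cy']],[0,0,1.]])
    pts=np.stack([u.ravel(),v.ravel()],1).astype(np.float64)[:,None]
    n=cv2.undistortPoints(pts,K,np.array([p['k1'],0,0,0.]))[:,0].reshape(420,560,2)
    c=np.stack([n[...,0]*d,-n[...,1]*d,-d],-1)
    w=c@rot(p['orientation']).T+np.array(p['position'])
    w[d==0]=np.nan
    return im,w
E
python3 - <<'E'
from h import *
for n in('scene','top'):
    im,w=cloud(n); np.save(n+'.npy',w); cv2.imwrite(f'pics/{n}0.png',im); cv2.imwrite(n+'.png',im)
    p=env.camera_params(n);print(n,p['position'],p['k1'],p['fx'])
print(env.get_state())
E
```

```text
pics
scene [1.02444035 0.45861018 1.01618824] 0.03698446532347117 466.90424344634994
top [ 0.35116031 -0.01222111  1.48726448] 0.008670510623369916 451.7031681958908
{'clock': 0.1, 'joint_pos': array([ 1.08740786e+00,  3.13933541e-01,  4.50924115e-02,  1.30362473e+00,
       -1.38765855e-05,  1.43122393e+00]), 'qvel': array([-2.83016121e-04, -9.36006635e-04,  2.73519436e-03,  4.27624344e-06,
        3.10773814e-04,  3.30935103e-04]), 'tau': array([ 2.43171977e-03, -4.81722522e+01,  2.99245709e+01,  1.27548014e-02,
       -2.07115545e-04,  1.60278762e-05]), 'tcp_pos': array([0.19360142, 0.54093179, 0.2304933 ]), 'orientation': array([-2.49224758e-04,  1.71062504e-01,  9.85259825e-01, -7.96724121e-04]), 'wrist_force': array([-0.36788739, -0.5269597 ,  0.09959071]), 'ft_torque': array([-0.0109011 ,  0.01305229,  0.03005877]), 'finger_gap': 0.08546508626458271}
```

View pics/top0.png

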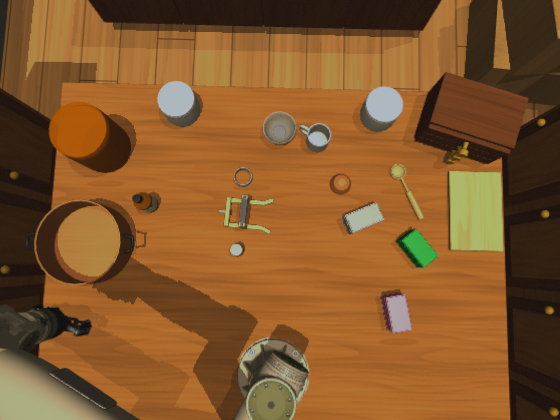

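View pics/scene0.png

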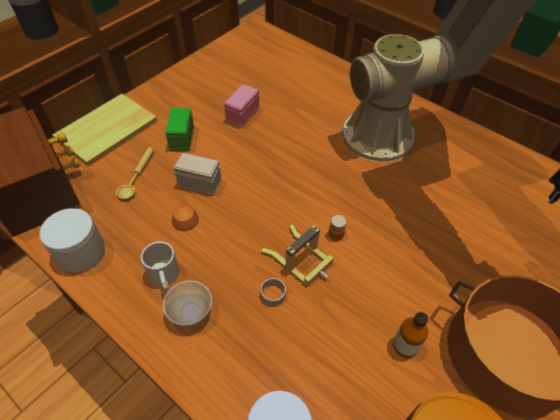

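Top view: tin (plain metal) at (363,218); look-alikes are green (417,248) and pink (397,313), to be left alone. The gauge is at (245,213), with its flare at (270,215) and its stop at (227,212), so the push goes roughly along +y. The spice jar is at (236,250), the cutter at (243,177) and the mould at (341,184). I'll measure and check in one crop.

Run:
```python
from h import *
W={n:np.load(n+'.npy') for n in('top','scene')}
I={n:cv2.imread(n+'.png') for n in W}
a=cv2.resize(I['top'][160:270,210:400],None,fx=4,fy=4,interpolation=cv2.INTER_CUBIC)
cv2.imwrite('pics/cropT.png',a)
b=cv2.resize(I['scene'][140:300,160:360],None,fx=4,fy=3.7,interpolation=cv2.INTER_CUBIC); cv2.imwrite('pics/cropS.png',b)
for n,box in(('top',(190,245,335,390)),('scene',(148,200,168,228))):
    w=W[n][box[0]:box[1],box[2]:box[3]].reshape(-1,3)
    t=w[(w[:,2]>.055)&(w[:,2]<.11)]
    r=cv2.minAreaRect((t[:,:2]*1000).astype(np.float32))
    print(n,'tin',len(t),r,np.percentile(t[:,2],[5,25,50,75,95,99]), 'floor',np.nanmedian(w[w[:,2]<.02,2]))
for n,box in(('top',(190,240,215,280)),('scene',(220,285,258,335))):
    w=W[n][box[0]:box[1],box[2]:box[3]].reshape(-1,3)
    for lo,hi,l in((.085,.11,'bar'),(.022,.037,'stop'),(.008,.019,'guides')):
        t=w[(w[:,2]>lo)&(w[:,2]<hi)]
        print(n,l,len(t),cv2.minAreaRect((t[:,:2]*1000).astype(np.float32)),np.median(t[:,2]))
w=W['top']
for nm,b in dict(jar=(240,262,226,248),mould=(172,197,328,354),cutter=(164,190,230,256),spoon=(160,220,388,425)).items():
    t=w[b[0]:b[1],b[2]:b[3]].reshape(-1,3);t=t[t[:,2]>.012];print(nm,cv2.minAreaRect((t[:,:2]*1000).astype(np.float32)),t[:,2].max())
```

```text
top tin 709 ((500.9608459472656, -275.1836853027344), (62.34941482543945, 111.16117858886719), 23.985734939575195) [0.07278207 0.07778119 0.08002762 0.08206938 0.08541492 0.08736884] floor -0.000718056411344481
scene tin 903 ((502.1266784667969, -270.89984130859375), (66.88423156738281, 109.71311950683594), 24.598594665527344) [0.0576508  0.07536448 0.07937736 0.08113344 0.08322171 0.08434504] floor -0.000500355337645253
top bar 212 ((509.4414367675781, 104.10350799560547), (20.14534568786621, 98.17503356933594), 85.68324279785156) 0.093453866762511
top stop 137 ((511.4117126464844, 139.4246826171875), (95.18115997314453, 93.40459442138672), 83.01911163330078) 0.02812308280219633
top guides 287 ((502.7893981933594, 98.03328704833984), (116.03128814697266, 173.8123321533203), 1.2311360836029053) 0.012395457422902822
scene bar 346 ((511.60888671875, 107.1738052368164), (21.629268646240234, 101.48724365234375), 86.68486785888672) 0.09370640367631766
scene stop 367 ((522.8375854492188, 141.4497833251953), (87.95561218261719, 242.43917846679688), 85.26457214355469) 0.029096908495627294
scene guides 538 ((508.9974365234375, 95.34222412109375), (180.31793212890625, 185.10951232910156), 39.0379524230957) 0.01309447767236882
jar ((391.3333435058594, 123.410888671875), (39.056480407714844, 37.59071350097656), 4.887005805969238) 0.06996831709194007
mould ((617.6693725585938, -207.69557189941406), (64.11141967773438, 65.1465835571289), 20.81106948852539) 0.04731424249022509
cutter ((631.50830078125, 114.29347229003906), (56.727821350097656, 58.396392822265625), 89.60128784179688) 0.035270393773288555
spoon ((594.6511840820312, -424.332275390625), (195.79244995117188, 50.00773620605469), 20.406076431274414) 0.027503229705762466
```

View pics/cropT.png

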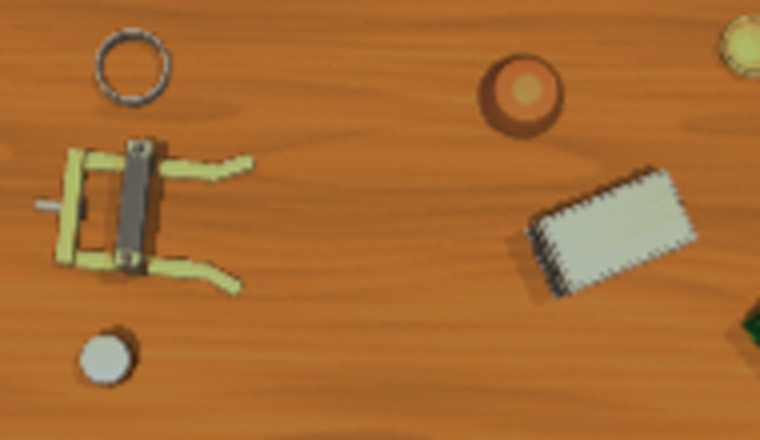

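View pics/cropS.png

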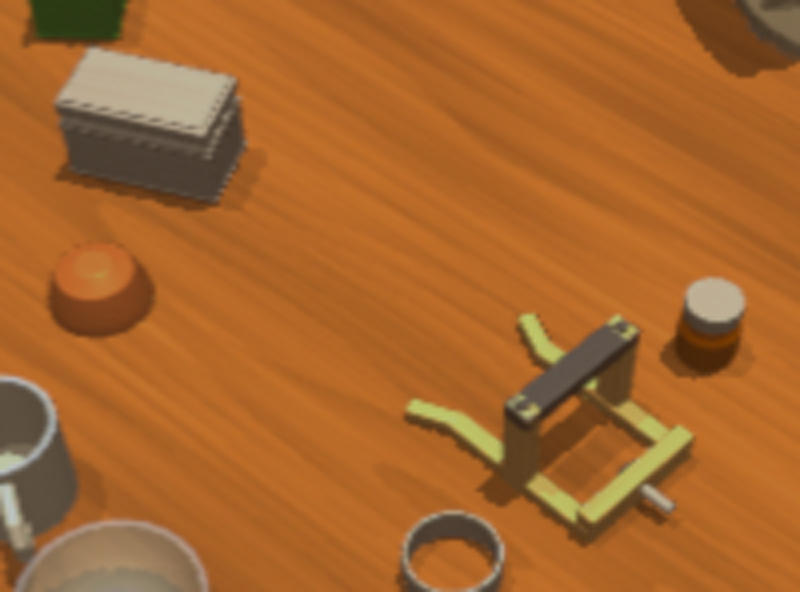

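The crops confirm it: the plain metal tin with its dark lid gap (crop 610,230), the gauge with stop and buffer on the left, and bar at (135,205). Sizes match (62x111 mm tin, 20x98 mm bar). I'll refine the gauge yaw and print the first shift.

```bash
cat >> h.py <<'E'
def go(x,y,z,yaw):
    """shift (mm, tool axes) and turn about tool z (deg) from measured pose to TCP x,y,z, tool-x heading yaw, pointing down"""
    s=env.get_state(); M=rot(s['orientation'])
    T=R.from_euler('z',yaw,degrees=True).as_matrix()@np.diag([1,-1,-1.])
    print('t',s['clock'],'tcp',np.round(s['tcp_pos']*1000,1),'F',np.round(s['wrist_force'],1),'M',np.round(s['ft_torque'],2),'gap',round(s['finger_gap'],4))
    print('shift mm',np.round(M.T@(np.array([x,y,z])-s['tcp_pos'])*1000,1),'turn',np.round(R.from_matrix(M.T@T).as_rotvec(degrees=True),1))
E
python3 - <<'E'
from h import *
for n,box in(('top',(190,240,215,280)),('scene',(220,285,258,335))):
    w=np.load(n+'.npy')[box[0]:box[1],box[2]:box[3]].reshape(-1,3)
    w=w[~np.isnan(w[:,0])]
    a=np.radians(86); O=np.array([.5105,.1055]); ex=np.array([np.cos(a),np.sin(a)]); ey=np.array([-ex[1],ex[0]])
    g=np.c_[(w[:,:2]-O)@ex,(w[:,:2]-O)@ey,w[:,2]]*1000
    def pca(m,k): 
        p=g[m][:,:2]; c=p.mean(0); v=np.linalg.svd(p-c)[2][0]; d=np.degrees(np.arctan2(v[1],v[0])); print(n,k,m.sum(),c.round(1),'ang',round((d-(90 if k in('bar','stop') else 0)+90)%180-90,2),'mid',((p.min(0)+p.max(0))/2).round(1))
    z=g[:,2]
    pca((z>88)&(z<105),'bar')
    pca((z>22)&(z<36)&(abs(g[:,0]-57)<12)&(abs(g[:,1])<55),'stop')
    for s,k in((1,'gL'),(-1,'gR')): pca((z>8)&(z<17)&(abs(s*g[:,1]-38)<14)&(g[:,0]>-60)&(g[:,0]<-15),k)
go(.5015,-.273,.16,114)
E
```

```text
top bar 207 [-1.6  1.3] ang -0.13 mid [-1.3  1. ]
top stop 127 [55.4 -0.3] ang -0.06 mid [54.6  0.3]
top gL 53 [-38.3  41.4] ang 0.46 mid [-38.   41.3]
top gR 52 [-37.6 -40.2] ang 1.82 mid [-36.7 -40.8]
scene bar 325 [ 2.6 -3.4] ang -0.01 mid [ 1.5 -0.7]
scene stop 225 [59.1 -3.3] ang -0.14 mid [57.8 -0.6]
scene gL 32 [-49.1  39.2] ang -2.55 mid [-37.9  40.1]
scene gR 89 [-38.6 -42.9] ang -0.53 mid [-37.5 -41.9]
t 0.1 tcp [193.6 540.9 230.5] F [-0.4 -0.5  0.1] M [-0.01  0.01  0.03] gap 0.0855
shift mm [-564.3 -662.4   71.5] turn [-0.1  0.  46.3]
```

```bash
python3 -m creep '[[-0.035,-0.041,0,0,0,3],[-0.07,-0.082,0,0,0,6],[-0.105,-0.123,0,0,0,9],[-0.14,-0.164,0,0,0,12],[-0.175,-0.205,0,0,0,15],[-0.21,-0.246,0,0,0,18],[-0.245,-0.287,0,0,0,21],[-0.28,-0.328,0,0,0,24]]' 0; python3 -c "
from h import *
go(.5015,-.273,.12,114)"
```

```text
clock: 0.9
tcp_pos: [0.3358, 0.1656, 0.2312]
orientation: [0.0, 0.373, 0.928, 0.0]
wrist_force: [1.4, -0.6, 0.0]
finger_gap: 0.0002
t 0.9 tcp [335.8 165.6 231.2] F [ 1.4 -0.6  0. ] M [ 0.02 -0.13  0.03] gap 0.0002
shift mm [-423.1 -202.   111.2] turn [ 0.   0.  22.2]
```

```bash
python3 -m creep '[[-0.05,-0.025,0,0,0,2.8],[-0.1,-0.05,0,0,0,5.6],[-0.15,-0.075,0,0,0,8.4],[-0.2,-0.1,0,0,0,11.2],[-0.25,-0.125,0.02,0,0,14],[-0.3,-0.145,0.04,0,0,16.8],[-0.345,-0.165,0.06,0,0,19.6],[-0.385,-0.185,0.08,0,0,22.2]]'; python3 -c "
from h import *
go(.5015,-.273,.09,114)"
```

```text
clock: 1.7
tcp_pos: [0.473, -0.1989, 0.1662]
orientation: [0.0, 0.545, 0.838, 0.0]
wrist_force: [0.5, 1.0, 0.1]
finger_gap: -0.0004
t 1.7 tcp [ 473.  -198.9  166.2] F [0.5 1.  0.1] M [ 0.02 -0.06  0.05] gap -0.0004
shift mm [-79.3  -4.1  76.3] turn [ 0.  0. -0.]
```

```bash
python3 -m creep '[[-0.03,0,0.02,0,0,0],[-0.05,-0.002,0.03,0,0,0],[-0.05,-0.002,0.03,0,0,0],[-0.05,-0.002,0.03,0,0,0],[-0.05,-0.002,0.03,0,0,0],[-0.05,-0.002,0.03,0,0,0],[-0.05,-0.002,0.03,0,0,0],[-0.05,-0.002,0.03,0,0,0]]'; python3 -c "
from h import *
go(.5015,-.273,.09,114)"
```

```text
clock: 2.5
tcp_pos: [0.4914, -0.2427, 0.1377]
orientation: [0.001, 0.544, 0.839, 0.0]
wrist_force: [0.3, -0.5, -1.0]
finger_gap: -0.0001
t 2.5 tcp [ 491.4 -242.7  137.7] F [ 0.3 -0.5 -1. ] M [-0.   -0.01  0.01] gap -0.0001
shift mm [-31.8  -3.3  47.7] turn [0.  0.  0.2]
```

```bash
python3 -m creep '[[-0.016,-0.002,0.015,0,0,0],[-0.032,-0.003,0.03,0,0,0],[-0.032,-0.003,0.042,0,0,0],[-0.032,-0.003,0.048,0,0,0],[-0.032,-0.003,0.048,0,0,0],[-0.032,-0.003,0.048,0,0,0],[-0.032,-0.003,0.048,0,0,0],[-0.032,-0.003,0.048,0,0,0]]'; python3 -c "
from h import *
go(.5015,-.273,.081,114)"
```

```text
clock: 3.3
tcp_pos: [0.5019, -0.2736, 0.0898]
orientation: [0.001, 0.544, 0.839, 0.0]
wrist_force: [0.2, -0.6, 0.5]
finger_gap: -0.0001
t 3.3 tcp [ 501.9 -273.6   89.8] F [ 0.2 -0.6  0.5] M [0.01 0.   0.  ] gap -0.0001
shift mm [ 0.7 -0.2  8.8] turn [0.  0.1 0.1]
```

```bash
python3 -m creep '[[0,0,0.001,0,0,0],[0,0,0.002,0,0,0],[0,0,0.003,0,0,0],[0,0,0.004,0,0,0],[0,0,0.005,0,0,0],[0,0,0.006,0,0,0],[0,0,0.007,0,0,0],[0,0,0.008,0,0,0]]'; python3 -c "
from h import *
go(.5015,-.273,.076,114)"
```

```text
clock: 4.1
tcp_pos: [0.5016, -0.2736, 0.0813]
orientation: [0.0, 0.544, 0.839, 0.0]
wrist_force: [-1.5, 0.2, 6.0]
finger_gap: 0.0
t 4.1 tcp [ 501.6 -273.6   81.3] F [-1.5  0.2  6. ] M [0.23 0.33 0.  ] gap 0.0
shift mm [0.6 0.2 5.3] turn [0.  0.  0.1]
```

```bash
python3 -m creep '[[0,0,0.0005,0,0,0],[0,0,0.001,0,0,0],[0,0,0.0015,0,0,0],[0,0,0.002,0,0,0],[0,0,0.0025,0,0,0],[0,0,0.003,0,0,0],[0,0,0.0035,0,0,0],[0,0,0.004,0,0,0]]'
```

```text
clock: 4.9
tcp_pos: [0.5016, -0.2736, 0.0779]
orientation: [0.0, 0.544, 0.839, -0.0]
wrist_force: [-2.3, 0.0, 5.8]
finger_gap: -0.0
```

```bash
python3 -m creep '[[0,0,0.0002,0,0,0],[0,0,0.0004,0,0,0],[0,0,0.0006,0,0,0],[0,0,0.0008,0,0,0],[0,0,0.001,0,0,0],[0,0,0.001,0,0,0],[0,0,0.001,0,0,0],[0,0,0.001,0,0,0]]'
```

```text
clock: 5.7
tcp_pos: [0.5016, -0.2736, 0.0768]
orientation: [0.0, 0.544, 0.839, -0.0]
wrist_force: [-1.7, 1.5, 5.2]
finger_gap: -0.0
```

```bash
python3 -m creep '[[0,0,0.0002,0,0,0],[0,0,0.0004,0,0,0],[0,0,0.0006,0,0,0],[0,0,0.0008,0,0,0],[0,0,0.0008,0,0,0],[0,0,0.0008,0,0,0],[0,0,0.0008,0,0,0],[0,0,0.0008,0,0,0]]'
```

```text
clock: 6.5
tcp_pos: [0.5016, -0.2736, 0.0761]
orientation: [0.0, 0.544, 0.839, -0.0]
wrist_force: [-1.9, 1.4, 6.5]
finger_gap: -0.0001
```

```bash
python3 -m creep '[[0,0,0.0001,0,0,0],[0,0,0.0002,0,0,0],[0,0,0.0003,0,0,0],[0,0,0.0004,0,0,0],[0,0,0.0004,0,0,0],[0,0,0.0004,0,0,0],[0,0,0.0004,0,0,0],[0,0,0.0004,0,0,0]]'
```

```text
clock: 7.3
tcp_pos: [0.5016, -0.2736, 0.0761]
orientation: [0.0, 0.544, 0.839, -0.0]
wrist_force: [-2.7, 2.0, 9.8]
finger_gap: -0.0
```

The lid has stopped and the force is rising (about 9 N/mm). Pressing to about 25 N to confirm the hard stop.

```bash
python3 -m creep '[[0,0,0.0002,0,0,0],[0,0,0.0004,0,0,0],[0,0,0.0006,0,0,0],[0,0,0.0008,0,0,0],[0,0,0.001,0,0,0],[0,0,0.001,0,0,0],[0,0,0.001,0,0,0],[0,0,0.001,0,0,0]]'
```

```text
clock: 8.1
tcp_pos: [0.5016, -0.2736, 0.076]
orientation: [0.001, 0.544, 0.839, -0.0]
wrist_force: [-4.8, 3.4, 14.3]
finger_gap: 0.0003
```

```bash
python3 -m creep '[[0,0,0.0002,0,0,0],[0,0,0.0005,0,0,0],[0,0,0.0008,0,0,0],[0,0,0.0011,0,0,0],[0,0,0.0014,0,0,0],[0,0,0.0016,0,0,0],[0,0,0.0016,0,0,0],[0,0,0.0016,0,0,0]]'
```

```text
clock: 8.9
tcp_pos: [0.5017, -0.2736, 0.0759]
orientation: [0.001, 0.544, 0.839, -0.0]
wrist_force: [-7.5, 4.8, 24.5]
finger_gap: -0.0001
```

Solid at 24 N and z = 76 mm, so the lid is home. Rising, opening, then straddling the tin.

```bash
python3 -m creep '[[0,0,-0.02,0,0,0],[0,0,-0.04,0,0,0],[0,0,-0.06,0,0,0],[0,0,-0.06,0,0,0],[0,0,-0.06,0,0,0],[0,0,-0.06,0,0,0],[0,0,-0.06,0,0,0],[0,0,-0.06,0,0,0]]' 0.0854
python3 - <<'E'
from h import *
go(.5015,-.273,.020,114)
for n,box in(('scene',(148,200,168,228)),('top',(190,245,335,390))):
    im,w=cloud(n); cv2.imwrite('pics/%s1.png'%n,im); w=w[box[0]:box[1],box[2]:box[3]].reshape(-1,3)
    t=w[(w[:,2]>.06)&(w[:,2]<.09)]; print(n,cv2.minAreaRect((t[:,:2]*1000).astype(np.float32)),np.percentile(t[:,2],[25,50,75]))
E
```

```text
clock: 9.7
tcp_pos: [0.5011, -0.2732, 0.1312]
orientation: [-0.001, 0.544, 0.839, 0.0]
wrist_force: [0.0, -0.4, -0.1]
finger_gap: 0.085
t 9.7 tcp [ 501.1 -273.2  131.2] F [ 0.  -0.4 -0.1] M [ 0.01  0.02 -0.05] gap 0.085
shift mm [-1.000e-01  6.000e-01  1.112e+02] turn [-0.  -0.1  0.1]
scene ((502.3670349121094, -271.1842346191406), (66.20195770263672, 112.68009948730469), 23.239736557006836) [0.07198563 0.07420938 0.07575621]
top ((500.32952880859375, -250.69570922851562), (43.078575134277344, 64.77628326416016), 25.02815818786621) [0.07207992 0.07496173 0.07690549]
```

```bash
python3 -m creep '[[0,0,0.025,0,0,0],[0,0,0.05,0,0,0],[0,0,0.075,0,0,0],[0,0,0.095,0,0,0],[0,0,0.105,0,0,0],[0,0,0.111,0,0,0],[0,0,0.111,0,0,0],[0,0,0.111,0,0,0]]'; python3 -m creep '[[0,0,0,0,0,0],[0,0,0,0,0,0],[0,0,0,0,0,0],[0,0,0,0,0,0],[0,0,0,0,0,0],[0,0,0,0,0,0],[0,0,0,0,0,0],[0,0,0,0,0,0]]' 0.055 25
```

```text
clock: 10.6
tcp_pos: [0.5022, -0.274, 0.022]
orientation: [0.001, 0.544, 0.839, 0.0]
wrist_force: [-0.5, -0.3, 0.7]
finger_gap: 0.0854
clock: 11.4
tcp_pos: [0.5019, -0.2743, 0.0223]
orientation: [0.001, 0.544, 0.839, -0.0]
wrist_force: [-1.7, -0.6, 5.3]
finger_gap: 0.0618
```

```bash
python3 -c "
from h import *
go(.4986,-.0641,.027,86)"
```

```text
t 11.4 tcp [ 501.9 -274.3   22.3] F [-1.7 -0.6  5.3] M [-0.14  0.33  0.04] gap 0.0618
shift mm [193.2  82.7  -5. ] turn [ 0.   0.1 28.1]
```

```bash
python3 -m creep '[[0,0,-0.006,0,0,0],[0.02,0.008,-0.006,0,0,3],[0.05,0.02,-0.006,0,0,7],[0.08,0.034,-0.006,0,0,12],[0.115,0.049,-0.006,0,0,17],[0.15,0.064,-0.006,0,0,22],[0.175,0.075,-0.006,0,0,26],[0.193,0.083,-0.006,0,0,28]]'; python3 -m creep '[[0,0,0,0,0,0],[0,0,0,0,0,0],[0,0,0,0,0,0],[0,0,0,0,0,0],[0,0,0,0,0,0],[0,0,0,0,0,0],[0,0,0,0,0,0],[0,0,0,0,0,0]]'
python3 - <<'E'
from h import *
go(.5032,.0008,.023,86)
im,w=cloud('scene'); np.save('s2.npy',w); cv2.imwrite('pics/scene2.png',cv2.resize(im[120:300,140:380],None,fx=3.2,fy=3.2,interpolation=cv2.INTER_CUBIC))
E
```

```text
clock: 12.2
tcp_pos: [0.4966, -0.0608, 0.0262]
orientation: [-0.002, 0.731, 0.682, -0.0]
wrist_force: [0.3, -0.2, -7.0]
finger_gap: 0.0618
clock: 13.0
tcp_pos: [0.4985, -0.0637, 0.0272]
orientation: [-0.0, 0.731, 0.683, 0.0]
wrist_force: [0.0, 0.3, -7.2]
finger_gap: 0.0619
t 13.0 tcp [498.5 -63.7  27.2] F [ 0.   0.3 -7.2] M [-0.   -0.04  0.03] gap 0.0619
shift mm [64.7  0.3  4.2] turn [ 0.  -0.   0.1]
```

View pics/scene2.png

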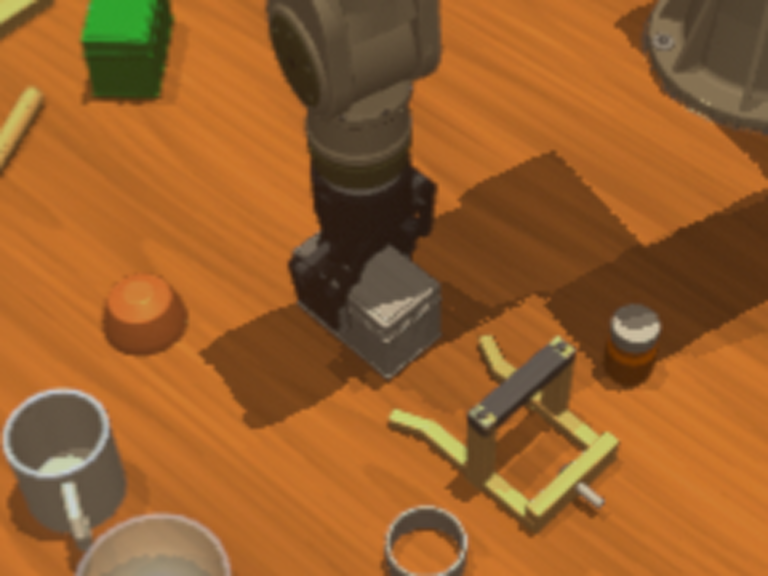

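The picture shows the tin held level and aligned, nose at (410,335) facing the flare. I'll lower it to the counter and slide in slowly while watching the force.

```bash
python3 -m creep '[[0,0,0.002,0,0,0],[0,0,0.004,0,0,0],[0.005,0,0.0047,0,0,0],[0.011,0,0.0047,0,0,0],[0.018,0,0.0047,0,0,0],[0.025,0,0.0047,0,0,0],[0.03,0,0.0047,0,0,0],[0.035,0,0.0047,0,0,0]]'; python3 -c "
from h import *
go(.5032,.0008,.022,86)"
```

```text
clock: 13.85
tcp_pos: [0.5009, -0.0279, 0.0225]
orientation: [-0.0, 0.731, 0.683, 0.0]
wrist_force: [-0.6, -0.5, -7.1]
finger_gap: 0.0615
t 13.85 tcp [500.9 -27.9  22.5] F [-0.6 -0.5 -7.1] M [ 0.02  0.05 -0.01] gap 0.0615
shift mm [28.7  0.4  0.5] turn [-0.  -0.   0.1]
```

```bash
python3 -m creep '[[0,0,0.0005,0,0,0],[0.003,0,0.001,0,0,0],[0.006,0,0.001,0,0,0],[0.009,0,0.001,0,0,0],[0.012,0,0.001,0,0,0],[0.015,0,0.001,0,0,0],[0.018,0,0.001,0,0,0],[0.02,0,0.001,0,0,0]]'
```

```text
clock: 14.65
tcp_pos: [0.5035, -0.0095, 0.0223]
orientation: [0.002, 0.731, 0.682, 0.0]
wrist_force: [-0.6, -6.0, 1.5]
finger_gap: 0.0618
```

```bash
python3 -m creep '[[0.002,0,0.0003,0,0,0],[0.004,0,0.0006,0,0,0],[0.006,0,0.0006,0,0,0],[0.008,0,0.0006,0,0,0],[0.01,0,0.0006,0,0,0],[0.01,0,0.0006,0,0,0],[0.01,0,0.0006,0,0,0],[0.01,0,0.0006,0,0,0]]'; python3 -c "
from h import *
go(.5032,.0008,.022,86)"
```

```text
clock: 15.45
tcp_pos: [0.5049, 0.0, 0.0224]
orientation: [0.002, 0.731, 0.682, 0.001]
wrist_force: [0.4, -6.5, 5.8]
finger_gap: 0.0615
t 15.45 tcp [504.9   0.   22.4] F [ 0.4 -6.5  5.8] M [-1.11  0.34  0.13] gap 0.0615
shift mm [ 0.7 -1.8  0.3] turn [0.2 0.1 0.1]
```

Run:
```python
from h import *
im,w=cloud('top'); cv2.imwrite('pics/top3.png',cv2.resize(im[180:250,205:305],None,fx=7,fy=7,interpolation=cv2.INTER_CUBIC))
im,w=cloud('scene'); cv2.imwrite('pics/scene3.png',cv2.resize(im[190:300,220:350],None,fx=5,fy=5,interpolation=cv2.INTER_CUBIC))
```

```text
(no output)
```

View pics/scene3.png

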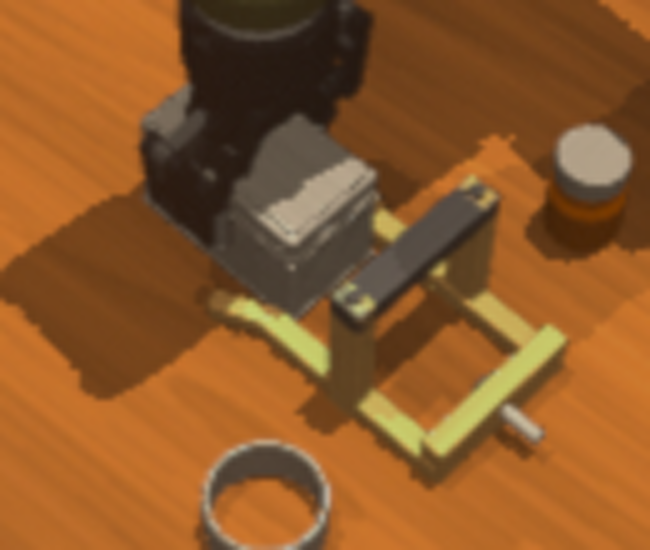

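Nose (crop 300,300) is between the straight guides, short of the bar. Releasing, then I'll push from behind with closed fingers.

```bash
python3 -m creep '[[0,0,0,0,0,0],[0,0,0,0,0,0],[0,0,0,0,0,0],[0,0,0,0,0,0],[0,0,-0.02,0,0,0],[0,0,-0.05,0,0,0],[0,0,-0.08,0,0,0],[0,0,-0.11,0,0,0]]' 0.0854; python3 -m creep '[[-0.02,0,0,0,0,0],[-0.04,0,0,0,0,0],[-0.06,0,0,0,0,0],[-0.085,0,0,0,0,0],[-0.085,0,0,0,0,0],[-0.085,0,0,0,0,0],[-0.085,0,0,0,0,0],[-0.085,0,0,0,0,0]]' 0
python3 - <<'E'
from h import *
a=np.radians(86); ex=np.array([np.cos(a),np.sin(a)])
p=np.array([.5105,.1055])-.19*ex
go(*p,.022,86)
O=np.array([.5105,.1055]); ey=np.array([-ex[1],ex[0]])
for n in('scene','top'):
    im,w=cloud(n); w=w[190:300,220:350].reshape(-1,3) if n=='scene' else w[180:250,225:320].reshape(-1,3)
    g=np.c_[(w[:,:2]-O)@ex,(w[:,:2]-O)@ey,w[:,2]]*1000
    m=(g[:,2]>66)&(g[:,2]<82)&(abs(g[:,1])<50)&(g[:,0]<-25); r=cv2.minAreaRect(g[m][:,:2].astype(np.float32)); print(n,m.sum(),r,g[m][:,2].mean())
E
```

```text
clock: 16.35
tcp_pos: [0.5026, 0.0016, 0.1318]
orientation: [-0.0, 0.731, 0.683, -0.0]
wrist_force: [0.4, -0.6, 0.7]
finger_gap: 0.0854
clock: 17.15
tcp_pos: [0.4971, -0.0826, 0.1308]
orientation: [-0.0, 0.73, 0.683, 0.0]
wrist_force: [-0.4, 0.9, -0.6]
finger_gap: 0.0002
t 17.15 tcp [497.1 -82.6 130.8] F [-0.4  0.9 -0.6] M [0.04 0.03 0.02] gap 0.0002
shift mm [ -1.4   0.3 108.8] turn [-0.  -0.   0.2]
scene 920 ((-103.93496704101562, -2.5566444396972656), (65.25941467285156, 111.04330444335938), 89.83329772949219) 74.47326050034627
top 453 ((-92.95003509521484, -1.4839515686035156), (82.00910949707031, 61.87100601196289), 0.1338077187538147) 74.41676366379365
```

```bash
python3 -m creep '[[0,0,0.02,0,0,0],[0,0,0.045,0,0,0],[0,0,0.07,0,0,0],[0,0,0.095,0,0,0],[0,0,0.108,0,0,0],[0.004,0,0.108,0,0,0],[0.008,0,0.108,0,0,0],[0.012,0,0.108,0,0,0]]'; python3 -m creep '[[0.005,0,0,0,0,0],[0.01,0,0,0,0,0],[0.015,0,0,0,0,0],[0.02,0,0,0,0,0],[0.025,0,0,0,0,0],[0.03,0,0,0,0,0],[0.035,0,0,0,0,0],[0.04,0,0,0,0,0]]'
```

```text
clock: 18.05
tcp_pos: [0.4989, -0.0711, 0.0239]
orientation: [0.001, 0.731, 0.683, 0.001]
wrist_force: [-0.3, 0.3, -0.3]
finger_gap: 0.0001
clock: 18.85
tcp_pos: [0.5018, -0.0325, 0.024]
orientation: [0.002, 0.731, 0.682, -0.0]
wrist_force: [0.0, -5.8, 1.8]
finger_gap: 0.0001
```

```bash
python3 -m creep '[[0.005,0,0,0,0,0],[0.01,0,0,0,0,0],[0.015,0,0,0,0,0],[0.02,0,0,0,0,0],[0.025,0,0,0,0,0],[0.03,0,0,0,0,0],[0.035,0,0,0,0,0],[0.04,0,0,0,0,0]]'
python3 - <<'E'
from h import *
go(.5,.03,.022,86)
a=np.radians(86); ex=np.array([np.cos(a),np.sin(a)]);O=np.array([.5105,.1055]); ey=np.array([-ex[1],ex[0]])
im,w=cloud('scene'); cv2.imwrite('pics/scene4.png',cv2.resize(im[190:300,220:350],None,fx=5,fy=5,interpolation=cv2.INTER_CUBIC)); w=w[190:300,220:350].reshape(-1,3)
g=np.c_[(w[:,:2]-O)@ex,(w[:,:2]-O)@ey,w[:,2]]*1000
m=(g[:,2]>66)&(g[:,2]<82)&(abs(g[:,1])<27); q=g[m]; print(np.percentile(q[:,0],[1,5,95,99]),np.percentile(q[:,1],[1,99]),q[:,2].mean())
E
```

```text
clock: 19.65
tcp_pos: [0.5044, 0.0074, 0.024]
orientation: [0.002, 0.731, 0.682, -0.0]
wrist_force: [-0.6, -6.0, 1.5]
finger_gap: 0.0002
t 19.65 tcp [504.4   7.4  24. ] F [-0.6 -6.   1.5] M [-0.98  0.1  -0.04] gap 0.0002
shift mm [22.2 -6.   1.9] turn [0.1 0.1 0.1]
[-101.80798127  -86.89364422   24.40069038   27.08572051] [-26.51053203  26.37783316] 75.06019340538364
```

View pics/scene4.png

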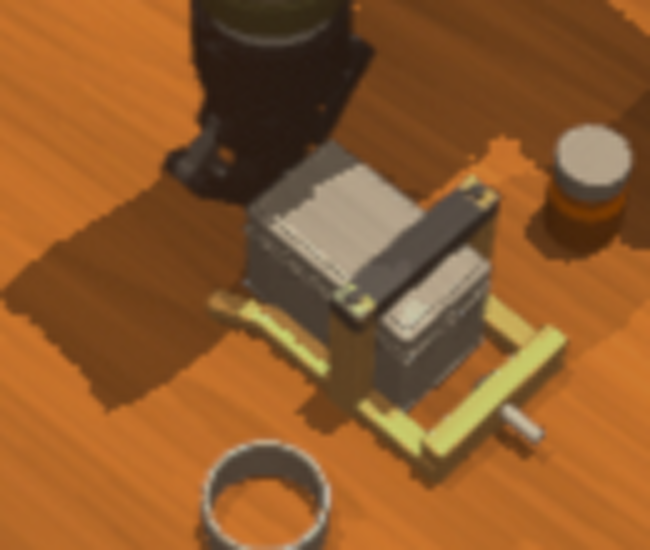

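The tin is under the bar (lid clear, nose at crop 440,350, x about +27 mm), with 14 to 22 mm left. Going slower now.

```bash
python3 -m creep '[[0.0015,0,0,0,0,0],[0.003,0,0,0,0,0],[0.0045,0,0,0,0,0],[0.006,0,0,0,0,0],[0.0075,0,0,0,0,0],[0.009,0,0,0,0,0],[0.0105,0,0,0,0,0],[0.011,0,0,0,0,0]]'; python3 -m creep '[[0.0003,0,0,0,0,0],[0.0006,0,0,0,0,0],[0.0009,0,0,0,0,0],[0.0012,0,0,0,0,0],[0.0015,0,0,0,0,0],[0.0018,0,0,0,0,0],[0.0021,0,0,0,0,0],[0.0024,0,0,0,0,0]]'
```

```text
clock: 20.5
tcp_pos: [0.5051, 0.0182, 0.0239]
orientation: [0.002, 0.731, 0.682, -0.0]
wrist_force: [-0.3, -7.0, 3.1]
finger_gap: 0.0003
clock: 21.3
tcp_pos: [0.5052, 0.0205, 0.0239]
orientation: [0.002, 0.731, 0.682, -0.0]
wrist_force: [-1.0, -7.3, 2.8]
finger_gap: -0.0002
```

```bash
python3 -m creep '[[0.0003,0,0,0,0,0],[0.0006,0,0,0,0,0],[0.0009,0,0,0,0,0],[0.0012,0,0,0,0,0],[0.0015,0,0,0,0,0],[0.0018,0,0,0,0,0],[0.0021,0,0,0,0,0],[0.0024,0,0,0,0,0]]'
```

```text
clock: 22.1
tcp_pos: [0.5053, 0.0229, 0.0239]
orientation: [0.002, 0.731, 0.682, -0.0]
wrist_force: [-0.7, -6.3, 3.2]
finger_gap: -0.0001
```

```bash
python3 -m creep '[[0.0002,0,0,0,0,0],[0.0004,0,0,0,0,0],[0.0006,0,0,0,0,0],[0.0008,0,0,0,0,0],[0.001,0,0,0,0,0],[0.0012,0,0,0,0,0],[0.0014,0,0,0,0,0],[0.0016,0,0,0,0,0]]'
```

```text
clock: 22.9
tcp_pos: [0.5055, 0.0245, 0.0239]
orientation: [0.002, 0.731, 0.682, -0.0]
wrist_force: [-0.7, -7.2, 2.9]
finger_gap: -0.0002
```

```bash
python3 -m creep '[[0.0002,0,0,0,0,0],[0.0004,0,0,0,0,0],[0.0006,0,0,0,0,0],[0.0008,0,0,0,0,0],[0.001,0,0,0,0,0],[0.0012,0,0,0,0,0],[0.0012,0,0,0,0,0],[0.0012,0,0,0,0,0]]'
```

```text
clock: 23.7
tcp_pos: [0.5056, 0.0257, 0.0239]
orientation: [0.002, 0.731, 0.682, -0.0]
wrist_force: [0.3, -6.3, 2.9]
finger_gap: -0.0002
```

```bash
python3 -m creep '[[0.0002,0,0,0,0,0],[0.0004,0,0,0,0,0],[0.0006,0,0,0,0,0],[0.0008,0,0,0,0,0],[0.001,0,0,0,0,0],[0.0012,0,0,0,0,0],[0.0014,0,0,0,0,0],[0.0016,0,0,0,0,0]]'
```

```text
clock: 24.5
tcp_pos: [0.5056, 0.0273, 0.0239]
orientation: [0.002, 0.731, 0.682, -0.0]
wrist_force: [-0.8, -6.4, 4.4]
finger_gap: 0.0002
```

```bash
python3 -m creep '[[0.0002,0,0,0,0,0],[0.0004,0,0,0,0,0],[0.0006,0,0,0,0,0],[0.0008,0,0,0,0,0],[0.001,0,0,0,0,0],[0.0012,0,0,0,0,0],[0.0012,0,0,0,0,0],[0.0012,0,0,0,0,0]]'
```

```text
clock: 25.3
tcp_pos: [0.5057, 0.0285, 0.0239]
orientation: [0.002, 0.731, 0.682, -0.0]
wrist_force: [-0.7, -7.0, 3.6]
finger_gap: -0.0001
```

```bash
python3 -m creep '[[0.0002,0,0,0,0,0],[0.0004,0,0,0,0,0],[0.0006,0,0,0,0,0],[0.0008,0,0,0,0,0],[0.001,0,0,0,0,0],[0.0012,0,0,0,0,0],[0.0012,0,0,0,0,0],[0.0012,0,0,0,0,0]]'
```

```text
clock: 26.1
tcp_pos: [0.5058, 0.029, 0.0239]
orientation: [0.002, 0.731, 0.682, -0.001]
wrist_force: [-1.2, -9.0, 4.0]
finger_gap: -0.0002
```

```bash
python3 -m creep '[[0.0002,0,0,0,0,0],[0.0004,0,0,0,0,0],[0.0006,0,0,0,0,0],[0.0008,0,0,0,0,0],[0.001,0,0,0,0,0],[0.001,0,0,0,0,0],[0.001,0,0,0,0,0],[0.001,0,0,0,0,0]]'
```

```text
clock: 26.9
tcp_pos: [0.5058, 0.029, 0.024]
orientation: [0.003, 0.731, 0.682, -0.002]
wrist_force: [-1.1, -14.0, 4.5]
finger_gap: 0.0
```

Contact: the tin stopped at y = 29.0 mm while the force rose to 14 N. Holding the light press for over a second, then backing off.

```bash
python3 -m creep '[[0,0,0,0,0,0],[0,0,0,0,0,0],[0,0,0,0,0,0],[0,0,0,0,0,0],[0,0,0,0,0,0],[0,0,0,0,0,0],[0,0,0,0,0,0],[0,0,0,0,0,0]]'; python3 -m creep '[[0,0,0,0,0,0],[0,0,0,0,0,0],[-0.001,0,0,0,0,0],[-0.003,0,0,0,0,0],[-0.01,0,0,0,0,0],[-0.02,0,0,0,0,0],[-0.035,0,0,0,0,0],[-0.05,0,0,0,0,0]]'; python3 -m creep '[[-0.02,0,0,0,0,0],[-0.03,0,-0.02,0,0,0],[-0.03,0,-0.05,0,0,0],[-0.03,0,-0.09,0,0,0],[-0.05,0,-0.13,0,0,0],[-0.08,0,-0.16,0,0,0],[-0.1,0,-0.16,0,0,0],[-0.1,0,-0.16,0,0,0]]';  python3 - <<'E'
from h import *
a=np.radians(86); ex=np.array([np.cos(a),np.sin(a)]);O=np.array([.5105,.1055]); ey=np.array([-ex[1],ex[0]])
im,w=cloud('scene'); cv2.imwrite('pics/scene5.png',cv2.resize(im[190:300,220:350],None,fx=5,fy=5,interpolation=cv2.INTER_CUBIC))
im,w2=cloud('top'); cv2.imwrite('pics/top5.png',im)
for n,w in(('s',w[190:300,220:350]),('t',w2[180:250,205:305])):
    w=w.reshape(-1,3); g=np.c_[(w[:,:2]-O)@ex,(w[:,:2]-O)@ey,w[:,2]]*1000
    m=(g[:,2]>70)&(g[:,2]<80)&(abs(g[:,1])<34)&(g[:,0]<48); q=g[m]; print(n,cv2.minAreaRect(q[:,:2].astype(np.float32)),q[:,2].mean())
E
```

```text
clock: 27.7
tcp_pos: [0.5057, 0.029, 0.024]
orientation: [0.003, 0.731, 0.682, -0.002]
wrist_force: [-1.3, -13.7, 4.8]
finger_gap: -0.0001
clock: 28.5
tcp_pos: [0.5014, -0.0186, 0.0228]
orientation: [-0.0, 0.731, 0.683, 0.0]
wrist_force: [-0.4, 0.4, 0.1]
finger_gap: -0.0004
clock: 29.3
tcp_pos: [0.4955, -0.1204, 0.1841]
orientation: [0.001, 0.732, 0.682, 0.001]
wrist_force: [-0.7, 1.0, -0.6]
finger_gap: -0.0001
s ((-6.374183654785156, -2.5434417724609375), (62.53416061401367, 108.12118530273438), 89.81855773925781) 74.90903105045366
t ((-9.605979919433594, 0.009700775146484375), (63.82181930541992, 108.94882202148438), 89.8128433227539) 74.44580584364752
```

View pics/scene5.png

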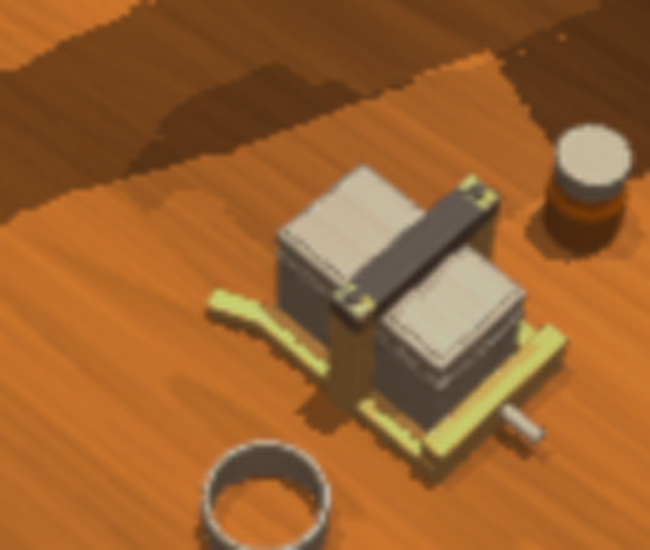

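View pics/top5.png

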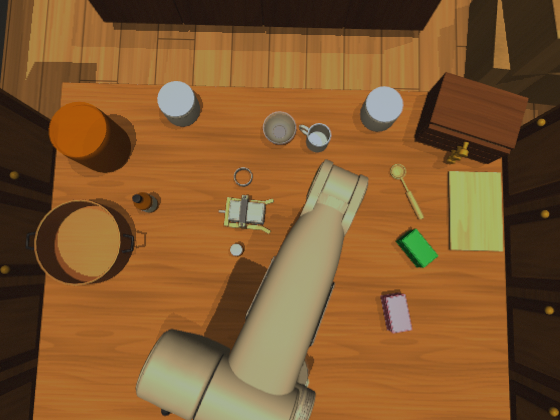

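The tin sits level under the bar, home against the buffer, and the other things I can see have not moved. The arm is clear, so I'm handing in.

```bash
python3 -c "
from h import *
print(env.hand_in(), env.get_state()['clock'])"
```

```text
the job is handed in; nothing more can be done
the job is handed in; nothing more can be done
```

The lid is fully on, and the tin stands upright under the bar, home against the buffer. I handed the job in with the clock last read at 29.3 s, the arm clear and touching nothing.

- **Lid:** I pressed it down on the middle of its panel. It stopped hard at 76 mm, and I confirmed that with about 25 N.
- **Move:** I gripped the tin low across its width, carried it to the mouth of the gauge and slid its nose between the guides. I then let go and pushed it from behind with closed fingers.
- **Home:** Sliding took 6–7 N. The tin stopped dead as the force rose to about 14 N, and I held it there for about a second before backing off.

**Last checks:**
- **Position:** The two cameras put the tin's centre at x = -6 and -10 mm. They differ by about the calibration error, and both fit the home range of -6 to -14 mm.
- **Alignment and height:** The tin is within 0.2° of the gauge, and the lid top measures about 75 mm, again within calibration error.
- **Surroundings:** In the last pictures the other things stand where they were. The arm hid the jelly mould in the last top view, so I could not re-check it. The arm never came near it, and an earlier view after the tin was lifted away showed it in place.

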